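Static check of moulded caps with a test rod and ring meter

ROBOT

A 6-joint arm with a two-finger parallel gripper is mounted at the origin on the work surface. World frame = base frame: x ahead of the robot, y to its left, z up, the work surface at z = 0. Lengths are in m, angles in degrees, forces in N, time in s.
With the tool pointing down it reaches from about 0.275 to 0.775 m from the base axis. Payload 14.6 kg.
Tool frame: the origin (TCP) lies midway between the tips of the shut fingers; the grasp point (between the pads) lies 19 mm behind it; z points along the fingers, y is the line along which they close (so a half turn about z gives the same grasp; the last joint's range is limited). The gripper opens to 85 mm and grips with 20 to 120 N. Pads are 22 mm wide; open, the fingers measure 114 mm over their backs; the gripper's body (76 mm by 85 mm) begins 54 mm behind the grasp point. The pads swing forward as they close: fully open they stand 13 mm farther back than shut.
Start: joints at [62.55, 15.075, -2.767, 72.158, 0, 81.102], TCP at [0.167, 0.498, 0.231] pointing down, gripper open.
Joint ranges: [-151.79, 151.79], [-50.71, 97.33], [-67.44, 78.34], [-121.81, 120.89], [-77.56, 73.72], [-180, 180]. Speed limits (degrees/s): [108.29, 108.29, 147.25, 159.86, 180, 180].

INTERFACE

Orientations are given as [roll, pitch, yaw] about the fixed x, y, z axes, in that order (R = Rz(yaw) Ry(pitch) Rx(roll)).
In Python, from workcell import * gives the robot as it stands. The module is installed in compiled form; this text tells all that it offers.
- The arm moves only by the tool play_rows, never from a script. Its argument "increments" is a list of rows, each an object with "hand": the finger opening in mm, from 0 to 85.4; "travel": the shift along the tool's x, y, z in mm, a list of three; "yaw": the turn about the tool's z in rad. A call has 1 to 12 rows; each row shifts and turns the commanded pose from where the row before left it, along the tool's axes as they then stand; what a row does not reach is not made up. A row lasts 1/8 s, in which the tool goes at most 62.5 mm and 10.7 degrees, less where a joint would pass 70% of its speed; a pose out of reach is approached as far as the arm can. A call with a gripper value outside its range is refused whole. The fingers move at their own pace and stop on an object; "force" is the grip in N (left out, the last holds). Time passes only in rows, so rows that do not move let the fingers close. It gives the time, the measured TCP pose, the force and the opening at its end, in the units of the state.
- get_obs(): the state, without advancing time (a new reading comes with each control period).
- grab_frame(name): name is "scene" or "top" or "wrist"; returns the picture (400x640x3 uint8, red, green, blue); there is no depth.
- camera_model(name): a dict with "K" (3x3 intrinsics, pixels), "dist" ([k1, k2, p1, p2, k3] as OpenCV has them; the pictures are not rectified), "world_to_cam" (4x4, takes a point from world to camera coordinates). Camera axes: x right, y down, z forward; pixel columns grow to the right and rows downward; lengths in m; the calibration is good to about 2 mm. A picture is of the moment at which its call begins: read the wrist's pose just before it. camera_model takes no time and is no camera call; for the wrist camera it gives the pose at the moment of the call.
- job_done(): hands the job in, once; it reports no verdict.
The state is a dict: "t": time; "joints": joint angles; "joint_vel": joint speeds; "joint_torque": joint torques, N m; "eef_pos": TCP position; "eef_rot": TCP orientation; "wrist_force": force on the tool from outside, world axes, zero at the start; "ft_torque": the same for the moment, N m; "gripper_width": finger opening in m.
Only numpy, scipy, OpenCV 4.12 (cv2) and the standard library are available. Lean on these libraries where they do the work, as an engineer would, in place of code of your own. Each camera call takes 0.05 s, during which the arm holds its last target. There are 200 camera calls.

TASK

Take the test rod out of its stand by its handle and stir the black caps in the steel bowl with the rod's lower end until they have all been clearly shifted about, keeping them all in the bowl. Then lower the rod straight down through the ring of the static meter, never letting it touch the meter at all (a touch would discharge it), until the orange band is inside the ring. Finish while still holding the rod there, upright, still and centred in the ring; leave the bin, tape, jar and screwdriver alone.

Things in the scene. Friction and masses are not known exactly. Their poses are not given: they have to be found in the camera images.
- rod: Test rod, upright in its stand, loose, 165 mm long, about 70 g. Origin at the centre of its lower end, z up along the rod. Round white stem 10 mm across from 0 to 110 mm, with an orange band from 45 to 55 mm; above it, from 110 to 165 mm, a square black handle 22 x 22 mm with flats facing its x and y axes.
- rod_tip (a point): Centre of the rod's lower end.
- rod_band (a point): Middle of the orange band, on the rod's axis, 50 mm above the lower end.
- rod_handle (a point): Centre of the square handle, on the rod's axis, 137.5 mm above the lower end.
- stand: Rod stand, fixed: green square post 40 x 40 mm on a dark plate 90 x 90 x 12 mm, top at 115 mm. The stem hangs in a vertical hole, 16 mm across, and the underside of the handle rests on the post's top, the rod's lower end being 5 mm above the table. Origin on the hole's axis at table level, z up.
- bowl: Round steel bowl fixed to the table, 140 mm across the rim, 50 mm high, wall 4 mm, flat inner floor 5 mm above the table and about 126 mm across, open above. Origin at the centre of its underside, z up.
- bowl_rim (a point): Centre of the bowl's mouth, at rim height, 50 mm above the table.
- ring (a point): Centre of the meter's ring: on the bore's axis, halfway down the bore, 120 mm above the table; z up along the bore.
- meter: Static meter, fixed. Its ring is a brass plate 60 x 60 x 20 mm with a vertical through bore 26 mm across, underside at 110 mm and top at 130 mm above the table, free below down to a base plate 8 mm high. Carried by a grey column 60 to 84 mm along +x, top at 125 mm; a blue housing 55 mm high reaches to 160 mm along +x, 55 mm to either side. Origin on the bore's axis at table level, z up.
- cap0: Loose black round moulded cap with a white dot on top, 22 mm across, 14 mm high, about 10 g, on the bowl's floor; one of six, spread in a rough ring about 34 mm from the bowl's centre, the centre being free. Origin at the centre of its underside.
- cap1: Loose black round moulded cap with a white dot on top, 22 mm across, 14 mm high, about 10 g, on the bowl's floor; one of six, spread in a rough ring about 34 mm from the bowl's centre, the centre being free. Origin at the centre of its underside.
- cap2: Loose black round moulded cap with a white dot on top, 22 mm across, 14 mm high, about 10 g, on the bowl's floor; one of six, spread in a rough ring about 34 mm from the bowl's centre, the centre being free. Origin at the centre of its underside.
- cap3: Loose black round moulded cap with a white dot on top, 22 mm across, 14 mm high, about 10 g, on the bowl's floor; one of six, spread in a rough ring about 34 mm from the bowl's centre, the centre being free. Origin at the centre of its underside.
- cap4: Loose black round moulded cap with a white dot on top, 22 mm across, 14 mm high, about 10 g, on the bowl's floor; one of six, spread in a rough ring about 34 mm from the bowl's centre, the centre being free. Origin at the centre of its underside.
- cap5: Loose black round moulded cap with a white dot on top, 22 mm across, 14 mm high, about 10 g, on the bowl's floor; one of six, spread in a rough ring about 34 mm from the bowl's centre, the centre being free. Origin at the centre of its underside.
- bin: Bystander, loose: open blue plastic parts bin, 80 x 80 x 40 mm. Leave it alone.
- tape: Bystander, loose: yellow roll of tape lying flat, 80 mm across, 22 mm high. Leave it alone.
- jar: Bystander, loose: small closed jar, 56 mm across, 70 mm high. Leave it alone.
- driver: Bystander, loose: screwdriver lying on the table, about 200 mm long. Leave it alone.
Not all that is in view belongs to the job. There is more than one size of the rod; the one meant has the size given above. Several things have the shape of the bowl; the one meant has the colours described above.

How it is judged (in metres and radians):
On the way, in this order (a step that is already met when the one before it is completed fails the run):
1. the rod is lifted out of its stand in the fingers (contact force between rod and the fingers above 1 N and height (world z) of rod_tip above 0.12 m), for 0.1 s.
2. with the held rod's lower end down in the bowl, at least five of the six caps have been shifted by more than 12 mm (contact force between rod and the fingers above 1 N and horizontal distance between rod_tip and bowl below 0.066 m and height (world z) of rod_tip below 0.045 m and distance of any of cap0, cap1 from where it was at the start of the episode above 0.012 m and distance of any of cap0, cap2 from where it was at the start of the episode above 0.012 m and distance of any of cap0, cap3 from where it was at the start of the episode above 0.012 m and distance of any of cap0, cap4 from where it was at the start of the episode above 0.012 m and distance of any of cap0, cap5 from where it was at the start of the episode above 0.012 m and distance of any of cap1, cap2 from where it was at the start of the episode above 0.012 m and distance of any of cap1, cap3 from where it was at the start of the episode above 0.012 m and distance of any of cap1, cap4 from where it was at the start of the episode above 0.012 m and distance of any of cap1, cap5 from where it was at the start of the episode above 0.012 m and distance of any of cap2, cap3 from where it was at the start of the episode above 0.012 m and distance of any of cap2, cap4 from where it was at the start of the episode above 0.012 m and distance of any of cap2, cap5 from where it was at the start of the episode above 0.012 m and distance of any of cap3, cap4 from where it was at the start of the episode above 0.012 m and distance of any of cap3, cap5 from where it was at the start of the episode above 0.012 m and distance of any of cap4, cap5 from where it was at the start of the episode above 0.012 m), for 0.1 s.
At the end, for the whole second after the job is handed in: Rod held in the fingers; middle of its orange band within 10 mm of the ring's centre in height and 5 mm of the bore's axis, lower end within 8 mm of that axis; upright within 0.09 rad, still (20 mm/s, 0.2 rad/s), not touching the meter; all six caps in the bowl (contact force between rod and the fingers above 1 N and horizontal distance between rod_band and ring below 0.005 m and horizontal distance between rod_tip and ring below 0.008 m and z of rod_band in the frame of ring between -0.01 and 0.01 m and angle between rod's own z axis and vertical below 0.09 rad and linear speed of rod below 0.02 m/s and angular speed of rod below 0.2 rad/s and contact force between rod and meter below 0.1 N and horizontal distance between each of cap0, cap1, cap2, cap3, cap4, cap5 and bowl below 0.068 m and height (world z) of each of cap0, cap1, cap2, cap3, cap4, cap5 below 0.05 m); the arm keeps its last pose, push and grip.
It fails at once if the rod touches the meter (contact force between rod and meter above 0.15 N).
It fails at once if a cap leaves the bowl (horizontal distance between any of cap0, cap1, cap2, cap3, cap4, cap5 and bowl above 0.075 m).
It fails at once if a bystander is moved by more than 15 mm (distance of any of bin, tape, jar, driver from where it was at the start of the episode above 0.015 m).
It also fails if it takes over 72 s, if anything falls off the work surface, if the arm or the gripper's body presses on something with over 40 N, if the wrist force passes 120 N, or if a joint passes its speed limit or range.

## Working session

There is one attempt and no reset: what is moved stays moved. The work goes in short steps, Python scripts to look and compute and a tool call to move; the robot and the scene stay as the last step left them, time stands still between calls to the robot, and variables do not carry over. Pictures are saved under pics/ and viewed, on a budget of 10 in all, crops included, one or two more only if the job needs it, and the job is handed in when it is done.

Besides the shell and the picture viewer there is one more tool, called after "Call:" as a command line: name --argument value ..., lists and objects as JSON in quotes. play_rows: Moves the arm, as the interface text tells. Its arguments: {"type":"object","properties":{"increments":{"type":"array"},"force":{"type":"number"}},"required":["increments"]}

```bash
mkdir -p pics
python3 - <<'E'
from workcell import *
import cv2,numpy as np
for n in ("scene","top"):
    cv2.imwrite(f"pics/{n}0.png",grab_frame(n)[:,:,::-1])
    m=camera_model(n);print(n,np.round(m["K"],1).tolist(),m["dist"]);print(np.round(m["world_to_cam"],3).tolist())
o=get_obs();print(o["t"],o["eef_pos"],o["eef_rot"],o["gripper_width"])
E
```

```text
scene [[383.0, 0.0, 314.4], [0.0, 383.0, 191.5], [0.0, 0.0, 1.0]] [-0.09281605  0.          0.          0.          0.        ]
[[0.112, 0.994, 0.006, -0.035], [0.569, -0.059, -0.82, -0.185], [-0.815, 0.095, -0.572, 1.427], [0.0, 0.0, 0.0, 1.0]]
top [[499.0, 0.0, 325.5], [0.0, 499.0, 195.9], [0.0, 0.0, 1.0]] [-0.15053379  0.          0.          0.          0.        ]
[[0.014, -1.0, 0.005, -0.012], [-0.987, -0.015, -0.158, 0.538], [0.158, -0.002, -0.987, 1.22], [0.0, 0.0, 0.0, 1.0]]
0.1 [0.16692954 0.49748638 0.23086087] [-1.79945567e+02 -8.42642416e-03  1.61446643e+02] 0.08540237199142207
```

View pics/scene0.png

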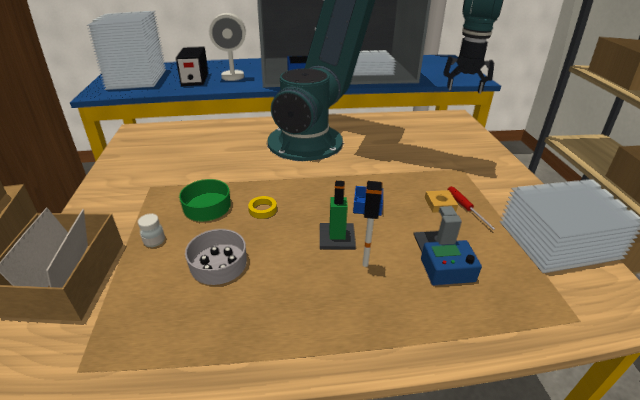

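View pics/top0.png

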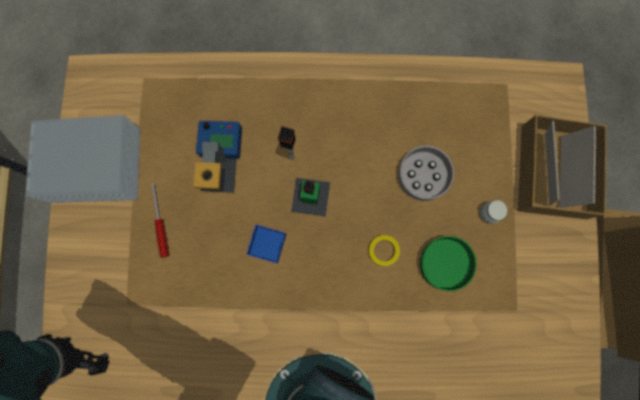

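The scene view shows the rod in the green stand (339,190), a larger decoy rod (372,190), the steel bowl (216,257) and the meter (448,240). In the top view the handle is at about (310,187), the ring at (207,175) and the bowl at (425,173). I'll enlarge these.

```bash
cat > h.py <<'E'
from workcell import *
import cv2,numpy as np
def ray(m,uv):
    p=cv2.undistortPoints(np.array([[uv]],float),np.array(m["K"]),np.array(m["dist"]))[0,0]
    T=np.array(m["world_to_cam"]);R=T[:3,:3]
    return -R.T@T[:3,3], R.T@np.array([p[0],p[1],1])
def onz(m,uv,z):
    c,d=ray(m,uv);return c+d*(z-c[2])/d[2]
def proj(m,P):
    T=np.array(m["world_to_cam"])
    return cv2.projectPoints(np.array(P,float).reshape(-1,1,3),cv2.Rodrigues(T[:3,:3])[0],T[:3,3],np.array(m["K"]),np.array(m["dist"]))[0].reshape(-1,2)
E
python3 - <<'E'
from h import *
m=camera_model("top");im=cv2.imread("pics/top0.png")
def crop(im,u,v,w,h,s):return cv2.resize(im[v:v+h,u:u+w],None,fx=s,fy=s,interpolation=cv2.INTER_CUBIC)
s=cv2.imread("pics/scene0.png")
a=np.hstack([crop(im,285,160,50,60,5),crop(im,185,145,55,60,5),crop(im,395,145,55,60,5)])
b=np.hstack([crop(s,310,170,80,60,5),crop(s,415,180,80,60,5)])
b=np.hstack([b[:, :800]]);a=np.pad(a,((0,0),(0,800-a.shape[1]),(0,0)))if a.shape[1]<800 else a[:,:800]
cv2.imwrite("pics/crop0.png",np.vstack([a,b]))
print("rod",onz(m,(310,187),.17),"ring",onz(m,(207,175),.13),"bowl",onz(m,(425.5,173),.05))
E
```

```text
rod [0.53811933 0.03122427 0.17      ] ring [0.57086932 0.27919913 0.13      ] bowl [ 0.60029839 -0.25920637  0.05      ]
```

View pics/crop0.png

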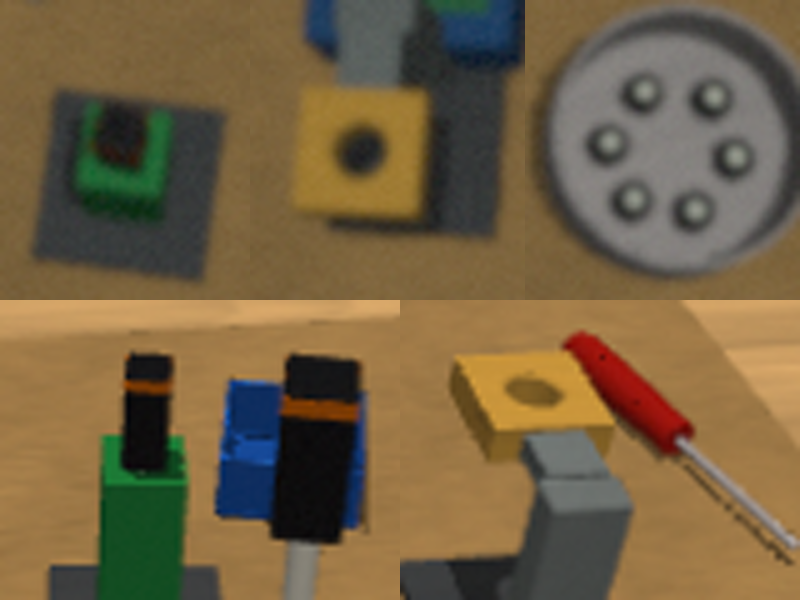

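Enlarged: ring bore at top pixel (206.8,175.0), handle top at about (309.4,184.4). The stand plate is turned a few degrees.

Run:
```python
from h import *
m=camera_model("top");s=camera_model("scene")
c=lambda x,y,u,v:(u+x/5-.4,v+y/5-.4)
pl=[onz(m,c(x,y,285,160),.012) for x,y in[(57,90),(225,112),(203,280),(33,258)]]
pl=np.array(pl);print("plate",pl.round(4).tolist(),pl.mean(0))
for a,b in((0,1),(3,2),(3,0),(2,1)):
    d=pl[b]-pl[a];print(np.hypot(*d[:2]),np.degrees(np.arctan2(d[1],d[0])))
print("handle",onz(m,c(124,124,285,160),.17))
rp=np.array([onz(m,c(x,y,185,145),.13) for x,y in[(298,86),(430,88),(427,218),(294,214)]]);print("ringplate",rp.mean(0),np.hypot(*(rp[1]-rp[0])[:2]))
d=rp[0]-rp[3];print(np.degrees(np.arctan2(d[1],d[0])));print("bore",onz(m,c(360,151,185,145),.13))
# scene: bore centre at crop (535,391) 
cs=lambda x,y,u,v:(u+x/5-.4,v+y/5-.4)
print("bore scene",onz(s,cs(535-400,391-300,415,180),.13))
print("handle top scene",onz(s,cs(150,360-300,310,170),.17))
print("caps",[onz(m,c(x-525+0,y,395+5*0,145),.019)[:2].round(3).tolist() for x,y in[(643,93),(713,97),(734,157),(693,211),(632,201),(608,143)]])
print("decoy",onz(s,(367,265),0))
for n,u in(("tape",(384,250)),("bin",(267,244)),("jar",(494,211))):print(n,onz(m,u,.03))
```

```text
plate [[0.5906, 0.0729, 0.012], [0.5802, -0.015, 0.012], [0.492, -0.0047, 0.012], [0.5021, 0.0832, 0.012]] [0.54121964 0.03409632 0.012     ]
0.08843419158312829 -96.7506103965038
0.08851623360367002 -96.56495907002407
0.08913243890735802 -6.658237687953912
0.08884579649712968 -6.605331120046645
handle [0.54412229 0.03270803 0.17      ]
ringplate [0.57276897 0.1588792  0.13      ] 0.06336521576839337
0.6424608854136034
bore [0.57284621 0.15989152 0.13      ]
bore scene [0.56798344 0.28033912 0.13      ]
handle top scene [0.53247071 0.03410108 0.17      ]
caps [[0.633, -0.247], [0.631, -0.284], [0.599, -0.294], [0.57, -0.272], [0.575, -0.24], [0.606, -0.228]]
decoy [0.64307674 0.08977812 0.        ]
tape [ 0.40441739 -0.15431873  0.03      ]
bin [0.41533917 0.14124045 0.03      ]
jar [ 0.50729161 -0.44248314  0.03      ]
```

Call:
play_rows --increments '[{"hand":85,"travel":[0,0,-15],"yaw":-0.104},{"hand":85,"travel":[0,0,-15],"yaw":-0.1045},{"hand":85,"travel":[-42.5,-41.7,0],"yaw":0},{"hand":85,"travel":[-42.5,-41.7,0],"yaw":0},{"hand":85,"travel":[-42.5,-41.7,0],"yaw":0},{"hand":85,"travel":[-42.5,-41.7,0],"yaw":0},{"hand":85,"travel":[-42.5,-41.7,0],"yaw":0},{"hand":85,"travel":[-42.5,-41.7,0],"yaw":0},{"hand":85,"travel":[-42.5,-41.7,0],"yaw":0},{"hand":85,"travel":[-42.5,-41.7,0],"yaw":0},{"hand":85,"travel":[-42.5,-41.7,0],"yaw":0},{"hand":85,"travel":[-42.5,-41.7,0],"yaw":0}]' --force 40

```text
t: 1.6
eef_pos: [0.5421, 0.0328, 0.2611]
eef_rot: [180.0, -0.0, 173.4]
wrist_force: [1.3, 1.0, -0.2]
gripper_width: 0.0855
```

Run:
```python
from h import *
grab_frame("wrist");grab_frame("wrist");grab_frame("wrist")
o=get_obs();print(o["t"],o["eef_pos"],o["eef_rot"],o["joints"])
m=camera_model("wrist");im=grab_frame("wrist")[:,:,::-1].copy();cv2.imwrite("pics/w0.png",im)
np.savez("w0.npz",K=m["K"],dist=m["dist"],world_to_cam=m["world_to_cam"])
print(proj(m,[[.541,.034,.17],[.541,.034,.115],o["eef_pos"]]))
```

```text
1.75 [0.54225764 0.03254926 0.26021773] [-1.79990234e+02 -8.66207339e-02  1.73208094e+02] [-5.15756023e+00  1.65852810e+01  3.87411459e+00  7.73756976e+01
 -7.29182853e-03  1.63434414e+00]
[[323.0187216  196.57380115]
 [322.86096515 179.47823062]
 [320.82380115 252.0621318 ]]
```

View pics/w0.png

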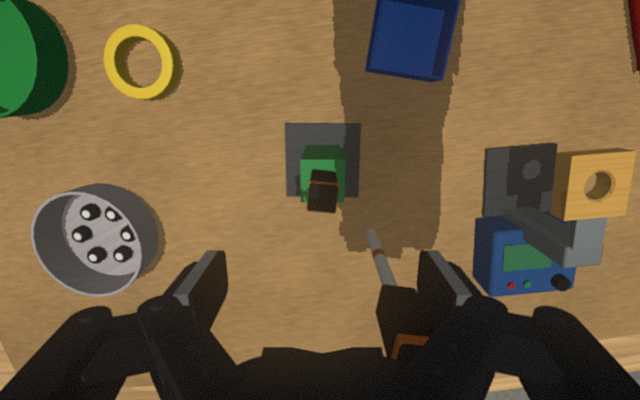

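Wrist view: the handle is at about (322,190), close to the predicted (323,197). The decoy handle is beyond the right finger and the ring is at (599,185). I'll zoom for a precise fit.

Run:
```python
from h import *
im=cv2.imread("pics/w0.png");m=dict(np.load("w0.npz"))
f=lambda u,v,w,h:cv2.resize(im[v:v+h,u:u+w],None,fx=8,fy=8,interpolation=cv2.INTER_CUBIC)
cv2.imwrite("pics/w0c.png",np.vstack([f(280,160,80,60)[:,:800],f(550,140,80,12*0+15)[:0]]) if 0 else np.hstack([f(290,140,62,75)[:, :400+96],]) )
T=np.array(m["world_to_cam"]);print("cam",-T[:3,:3].T@T[:3,3])
```

```text
cam [0.47250268 0.04134763 0.40399565]
```

View pics/w0c.png

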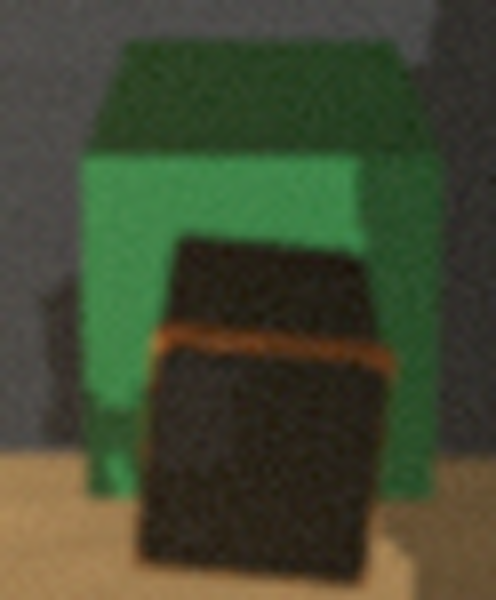

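Run:
```python
from h import *
m=dict(np.load("w0.npz"))
c=lambda x,y:(290+x/8-.44,140+y/8-.44)
P=np.array([onz(m,c(x,y),.17) for x,y in[(160,350),(390,368),(364,580),(140,560)]])
print(P.round(4).tolist(),P.mean(0))
for a,b in((0,1),(3,2),(0,3),(1,2)):
    d=P[b]-P[a];print(np.hypot(*d[:2]),np.degrees(np.arctan2(d[1],d[0])))
Q=np.array([onz(m,c(x,y),.115) for x,y in[(82,155),(442,155),(434,495),(90,495)]]);print(Q.round(4).tolist(),Q.mean(0))
for a,b in((0,1),(3,2)):
    d=Q[b]-Q[a];print(np.hypot(*d[:2]),np.degrees(np.arctan2(d[1],d[0])))
print("ring w",onz(m,(599,185),.13))
```

```text
[[0.5297, 0.0253, 0.17], [0.5339, 0.0462, 0.17], [0.5542, 0.0416, 0.17], [0.5498, 0.0208, 0.17]] [0.54188877 0.0335029  0.17      ]
0.021315765891592377 78.71325155264871
0.021278886592040327 77.94138953037873
0.020547172966855924 -12.570684134459489
0.020834646341744655 -12.659722823494548
[[0.5199, 0.0157, 0.115], [0.5246, 0.0556, 0.115], [0.564, 0.0509, 0.115], [0.5594, 0.0113, 0.115]] [0.54195597 0.03338396 0.115     ]
0.04018473479810573 83.32461788888938
0.03984609454324105 83.32719537882629
ring w [0.57076623 0.28020551 0.13      ]
```

Call:
play_rows --increments '[{"hand":85,"travel":[0,0,0],"yaw":0.097},{"hand":85,"travel":[0.6,0.8,30],"yaw":0},{"hand":85,"travel":[0,0,35],"yaw":0},{"hand":85,"travel":[0,0,35],"yaw":0},{"hand":85,"travel":[0,0,30],"yaw":0},{"hand":60,"travel":[0,0,0],"yaw":0},{"hand":40,"travel":[0,0,0],"yaw":0},{"hand":15,"travel":[0,0,0],"yaw":0},{"hand":10,"travel":[0,0,0],"yaw":0},{"hand":10,"travel":[0,0,0],"yaw":0},{"hand":10,"travel":[0,0,0],"yaw":0}]' --force 60

```text
t: 3.18
eef_pos: [0.5414, 0.0356, 0.1324]
eef_rot: [180.0, 0.1, 167.8]
wrist_force: [-1.2, 1.7, 7.3]
gripper_width: 0.0215
```

Call:
play_rows --increments '[{"hand":10,"travel":[0,0,0],"yaw":0},{"hand":10,"travel":[0,0,-15],"yaw":0},{"hand":10,"travel":[0,0,-30],"yaw":0},{"hand":10,"travel":[0,0,-30],"yaw":0},{"hand":10,"travel":[0,0,-30],"yaw":0},{"hand":10,"travel":[0,0,-30],"yaw":0},{"hand":10,"travel":[0,0,-15],"yaw":0},{"hand":10,"travel":[0,0,0],"yaw":0}]'

```text
t: 4.18
eef_pos: [0.5413, 0.0354, 0.2824]
eef_rot: [180.0, 0.1, 167.8]
wrist_force: [0.5, 0.3, -0.7]
gripper_width: 0.0214
```

Run:
```python
from h import *
o=get_obs();print(o["t"],o["eef_pos"],o["eef_rot"],o["gripper_width"],o["wrist_force"])
m=camera_model("wrist");im=grab_frame("wrist")[:,:,::-1].copy()
s=camera_model("scene");sc=grab_frame("scene")[:,:,::-1].copy()
np.savez("w1.npz",K=m["K"],dist=m["dist"],world_to_cam=m["world_to_cam"])
p=o["eef_pos"];print(proj(m,[[p[0],p[1],p[2]-.125]]),proj(s,[[p[0],p[1],p[2]-.125]]))
cv2.imwrite("pics/w1.png",np.vstack([im[100:400,120:520],sc[60:260,230:530].repeat(1,0)[:, :]][:1]))
a=cv2.resize(im[120:400,160:480],None,fx=1.25,fy=1.25);b=cv2.resize(sc[130:270,260:460],(400,280))
cv2.imwrite("pics/w1.png",np.hstack([a,np.pad(b,((0,a.shape[0]-280),(0,0),(0,0)))]))
```

```text
4.175 [0.54129974 0.03544553 0.28236483] [1.79983619e+02 1.27570935e-01 1.67832535e+02] 0.02135073035119221 [ 0.50301497  0.32327618 -0.69284953]
[[321.1695978  186.16481722]] [[340.55242586 188.11906768]]
```

View pics/w1.png

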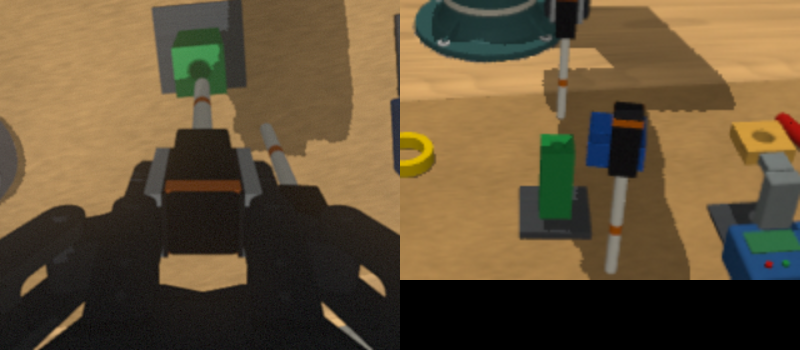

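The rod is held upright. Its tip is at wrist pixel (321.6,185.6) against a predicted (321.2,186.2), so it is on the tool axis with the tip about 127 mm below the TCP. Next, the bowl.

Call:
play_rows --increments '[{"hand":10,"travel":[-10,-23,0],"yaw":0},{"hand":10,"travel":[-20,-46,0],"yaw":0},{"hand":10,"travel":[-20,-46,0],"yaw":0},{"hand":10,"travel":[-20,-46,0],"yaw":0},{"hand":10,"travel":[-20,-46,0],"yaw":0},{"hand":10,"travel":[-20,-46,0],"yaw":0},{"hand":10,"travel":[-10,-23,0],"yaw":0},{"hand":10,"travel":[0,0,20],"yaw":0},{"hand":10,"travel":[0,0,30],"yaw":0},{"hand":10,"travel":[0,0,20],"yaw":0},{"hand":10,"travel":[0,0,0],"yaw":0}]'

```text
t: 5.65
eef_pos: [0.599, -0.2591, 0.2093]
eef_rot: [179.9, -0.2, 167.8]
wrist_force: [-0.6, 0.7, -0.1]
gripper_width: 0.0216
```

Run:
```python
from h import *
o=get_obs();print(o["t"],o["eef_pos"],o["eef_rot"],o["gripper_width"],o["wrist_force"])
m=camera_model("wrist");im=grab_frame("wrist")[:,:,::-1].copy()
s=camera_model("scene");sc=grab_frame("scene")[:,:,::-1].copy()
np.savez("w2.npz",K=m["K"],dist=m["dist"],world_to_cam=m["world_to_cam"])
p=o["eef_pos"];print(proj(m,[[p[0],p[1],p[2]-.127]]),proj(s,[[p[0],p[1],p[2]-.127]]))
t=np.linspace(0,2*np.pi,60);
for (x,y,z,r) in [(.6005,-.2595,.05,.07),(p[0],p[1],.005,.016)]:
  for mm,i in((m,im),(s,sc)):
    cv2.polylines(i,[proj(mm,np.c_[x+r*np.cos(t),y+r*np.sin(t),z+0*t]).round().astype(int)],True,(0,0,255),1)
a=cv2.resize(im[80:280,220:420],(400,400));b=cv2.resize(sc[200:300,165:265],(400,400))
cv2.imwrite("pics/w2.png",np.hstack([a,b]))
```

```text
5.65 [ 0.5990387 -0.2590912  0.209343 ] [179.93312122  -0.20201969 167.83083705] 0.02155553391002347 [-0.64512297  0.66023449 -0.14547365]
[[321.02445467 186.40572468]] [[215.64814823 237.02066324]]
```

View pics/w2.png

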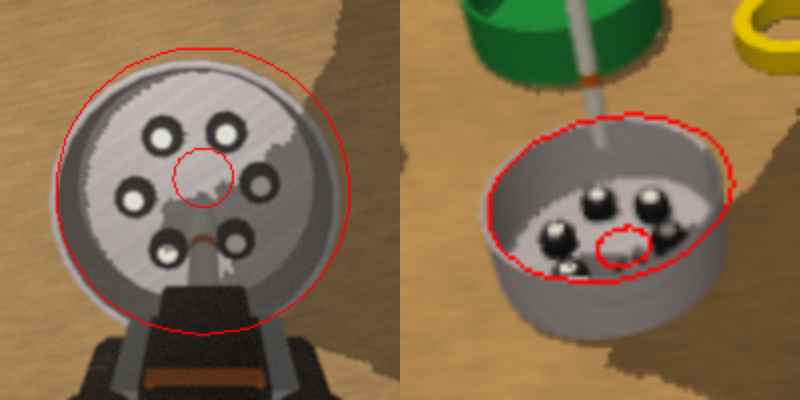

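Run:
```python
from h import *
m=dict(np.load("w2.npz"));s=camera_model("scene")
A=np.array([onz(m,(220+x/2-.25,80+y/2-.25),.019)[:2] for x,y in[(162,135),(227,134),(261,185),(236,243),(167,252),(134,200)]])
B=np.array([onz(s,(165+(x-400)/4-.4,200+y/4-.4),.019)[:2] for x,y in[(598,190),(651,194),(668,228),(570,266),(558,226)]])
print(A.round(3).tolist(),A.mean(0));print(B.round(3).tolist())
print(np.array([onz(m,(220+x/2-.25,80+y/2-.25),.05)[:2] for x,y in[(50,200),(344,190),(195,60)]]).round(4))
print(np.array([onz(s,(165+(x-400)/4-.4,200+y/4-.4),.05)[:2] for x,y in[(481,205),(729,190),(620,114),(605,283)]]).round(4))
```

```text
[[0.57, -0.274], [0.577, -0.242], [0.606, -0.23], [0.635, -0.249], [0.632, -0.286], [0.6, -0.296]] [ 0.60346179 -0.2627054 ]
[[0.563, -0.275], [0.57, -0.243], [0.6, -0.23], [0.627, -0.286], [0.593, -0.296]]
[[ 0.5855 -0.3308]
 [ 0.6101 -0.1927]
 [ 0.5368 -0.2493]]
[[ 0.6035 -0.3344]
 [ 0.6045 -0.1911]
 [ 0.5291 -0.2606]
 [ 0.6722 -0.2566]]
```

Run:
```python
import numpy as np
th=np.radians(30*np.arange(0,49))
r=np.interp(np.arange(49),[0,2,12,24,36,44,48],[0,18,22,28,33,35,35])
p=np.c_[r*np.cos(th),r*np.sin(th)].round();p[0]=0
d=np.diff(p,axis=0)
for k in range(0,48,12):print(d[k:k+12].astype(int).tolist(),p[min(k+12,48)])
```

```text
[[8, 4], [1, 12], [-9, 2], [-9, -2], [-8, -6], [-3, -10], [3, -10], [7, -8], [10, -3], [11, 3], [8, 7], [3, 11]] [22. -0.]
[[-3, 11], [-8, 9], [-11, 4], [-12, -3], [-9, -9], [-4, -12], [3, -13], [9, -10], [13, -3], [13, 3], [11, 9], [4, 14]] [28. -0.]
[[-3, 14], [-11, 11], [-14, 4], [-15, -3], [-11, -11], [-4, -15], [3, -15], [11, -12], [16, -5], [16, 4], [12, 12], [5, 16]] [33. -0.]
[[-4, 17], [-12, 12], [-17, 5], [-17, -5], [-13, -12], [-4, -17], [4, -17], [12, -13], [18, -5], [18, 5], [12, 12], [5, 18]] [35. -0.]
```

Call:
play_rows --increments '[{"hand":10,"travel":[-4.6,-2.6,0],"yaw":0},{"hand":10,"travel":[0,0,20],"yaw":0},{"hand":10,"travel":[0,0,25],"yaw":0},{"hand":10,"travel":[0,0,16],"yaw":0},{"hand":10,"travel":[0,0,9],"yaw":0},{"hand":10,"travel":[0,0,0],"yaw":0}]'

```text
t: 6.5
eef_pos: [0.6041, -0.2632, 0.1413]
eef_rot: [180.0, -0.0, 167.8]
wrist_force: [1.2, -0.6, -0.1]
gripper_width: 0.0211
```

Call:
play_rows --increments '[{"hand":10,"travel":[8,4,3],"yaw":0},{"hand":10,"travel":[1,12,0],"yaw":0},{"hand":10,"travel":[-9,2,0],"yaw":0},{"hand":10,"travel":[-9,-2,0],"yaw":0},{"hand":10,"travel":[-8,-6,0],"yaw":0},{"hand":10,"travel":[-3,-10,0],"yaw":0},{"hand":10,"travel":[3,-10,0],"yaw":0},{"hand":10,"travel":[7,-8,0],"yaw":0},{"hand":10,"travel":[10,-3,0],"yaw":0},{"hand":10,"travel":[11,3,0],"yaw":0},{"hand":10,"travel":[8,7,0],"yaw":0},{"hand":10,"travel":[3,11,0],"yaw":0}]'

```text
t: 8.0
eef_pos: [0.582, -0.2575, 0.1386]
eef_rot: [180.0, 0.0, 167.8]
wrist_force: [0.4, -0.2, 0.0]
gripper_width: 0.0213
```

Call:
play_rows --increments '[{"hand":10,"travel":[-3,11,0],"yaw":0},{"hand":10,"travel":[-8,9,0],"yaw":0},{"hand":10,"travel":[-11,4,0],"yaw":0},{"hand":10,"travel":[-12,-3,0],"yaw":0},{"hand":10,"travel":[-9,-9,0],"yaw":0},{"hand":10,"travel":[-4,-12,0],"yaw":0},{"hand":10,"travel":[3,-13,0],"yaw":0},{"hand":10,"travel":[9,-10,0],"yaw":0},{"hand":10,"travel":[13,-3,0],"yaw":0},{"hand":10,"travel":[13,3,0],"yaw":0},{"hand":10,"travel":[11,9,0],"yaw":0},{"hand":10,"travel":[4,14,0],"yaw":0}]'

```text
t: 9.5
eef_pos: [0.5754, -0.2571, 0.1387]
eef_rot: [-180.0, 0.0, 167.8]
wrist_force: [0.6, -0.5, -1.3]
gripper_width: 0.0212
```

Call:
play_rows --increments '[{"hand":10,"travel":[-3,14,0],"yaw":0},{"hand":10,"travel":[-11,11,0],"yaw":0},{"hand":10,"travel":[-14,4,0],"yaw":0},{"hand":10,"travel":[-15,-3,0],"yaw":0},{"hand":10,"travel":[-11,-11,0],"yaw":0},{"hand":10,"travel":[-4,-15,0],"yaw":0},{"hand":10,"travel":[3,-15,0],"yaw":0},{"hand":10,"travel":[11,-12,0],"yaw":0},{"hand":10,"travel":[16,-5,0],"yaw":0},{"hand":10,"travel":[16,4,0],"yaw":0},{"hand":10,"travel":[12,12,0],"yaw":0},{"hand":10,"travel":[5,16,0],"yaw":0}]'

```text
t: 11.0
eef_pos: [0.5704, -0.2559, 0.1387]
eef_rot: [-180.0, 0.0, 167.8]
wrist_force: [0.2, 0.0, -0.8]
gripper_width: 0.0215
```

Run:
```python
from h import *
o=get_obs();print(o["t"],o["eef_pos"],o["eef_rot"],o["gripper_width"],o["wrist_force"])
m=camera_model("wrist");im=grab_frame("wrist")[:,:,::-1].copy()
sc=grab_frame("scene")[:,:,::-1].copy()
np.savez("w3.npz",K=m["K"],dist=m["dist"],world_to_cam=m["world_to_cam"])
p=o["eef_pos"];print(proj(m,[[p[0],p[1],p[2]-.127]]))
O=[[.5715,-.2745,.019],[.577,-.242,.019],[.606,-.23,.019],[.634,-.248,.019],[.632,-.285,.019],[.6,-.2955,.019]]
for q in proj(m,O):cv2.circle(im,tuple(q.round().astype(int)),2,(0,0,255),-1)
c=proj(m,[[.603,-.2625,.019]])[0].astype(int)
x0,y0=max(0,c[0]-110),max(0,c[1]-110);print(x0,y0)
a=cv2.resize(im[y0:y0+200,x0:x0+220],(440,400));b=cv2.resize(sc[200:300,170:260],(360,400))
cv2.imwrite("pics/w3.png",np.hstack([a,b]))
```

```text
11.0 [ 0.57043934 -0.25591811  0.1386772 ] [-1.79996518e+02  9.03669106e-03  1.67765175e+02] 0.021496814611875095 [ 0.18434339  0.01454001 -0.78324321]
[[321.24319534 185.8802112 ]]
211 115
```

View pics/w3.png

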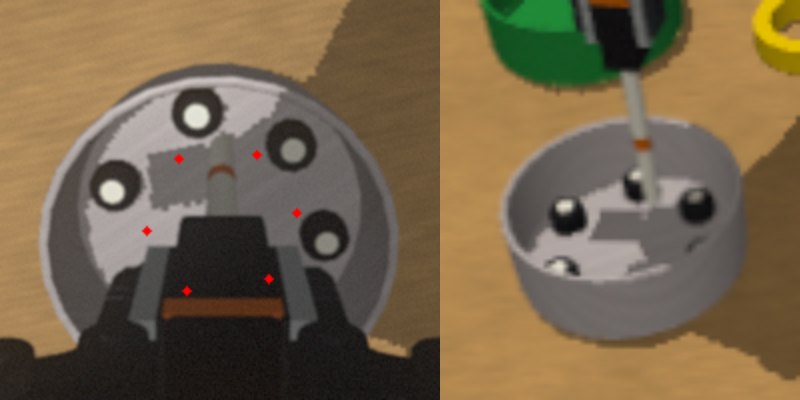

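The wrist view shows four caps at crop pixels (196,115), (292,150), (325,242) and (112,190), about 15–20 mm outward of their red start marks. One wider turn will make sure of the rest, then I'll lift at the centre and check all six.

Call:
play_rows --increments '[{"hand":10,"travel":[-4,17,0],"yaw":0},{"hand":10,"travel":[-12,12,0],"yaw":0},{"hand":10,"travel":[-17,5,0],"yaw":0},{"hand":10,"travel":[-17,-5,0],"yaw":0},{"hand":10,"travel":[-13,-12,0],"yaw":0},{"hand":10,"travel":[-4,-17,0],"yaw":0},{"hand":10,"travel":[4,-17,0],"yaw":0},{"hand":10,"travel":[12,-13,0],"yaw":0},{"hand":10,"travel":[18,-5,0],"yaw":0},{"hand":10,"travel":[18,5,0],"yaw":0},{"hand":10,"travel":[12,12,0],"yaw":0},{"hand":10,"travel":[5,18,0],"yaw":0}]'

```text
t: 12.6
eef_pos: [0.5684, -0.2555, 0.1387]
eef_rot: [-180.0, 0.0, 167.7]
wrist_force: [-0.6, 0.0, -1.5]
gripper_width: 0.0215
```

Call:
play_rows --increments '[{"hand":10,"travel":[-5,17,0],"yaw":0},{"hand":10,"travel":[-12,12,0],"yaw":0},{"hand":10,"travel":[-9,-14,0],"yaw":0},{"hand":10,"travel":[-9,-15,0],"yaw":0},{"hand":10,"travel":[0,0,0],"yaw":0}]'

```text
t: 13.22
eef_pos: [0.6043, -0.2649, 0.1377]
eef_rot: [-180.0, -0.0, 167.7]
wrist_force: [-0.1, 0.2, -0.3]
gripper_width: 0.0216
```

Run:
```python
from h import *
o=get_obs();print(o["t"],o["eef_pos"],o["gripper_width"],o["wrist_force"])
m=camera_model("top");im=grab_frame("top")[:,:,::-1].copy();w=camera_model("wrist");wi=grab_frame("wrist")[:,:,::-1].copy()
np.savez("w4.npz",K=w["K"],dist=w["dist"],world_to_cam=w["world_to_cam"])
O=[[.5715,-.2745,.019],[.577,-.242,.019],[.606,-.23,.019],[.634,-.248,.019],[.632,-.285,.019],[.6,-.2955,.019]]
for q in proj(w,O):cv2.circle(wi,tuple(q.round().astype(int)),1,(0,0,255),-1)
a=cv2.resize(im[140:210,385:465],(400,350),interpolation=cv2.INTER_CUBIC)
for q in proj(m,O):cv2.circle(a,tuple(((q-[385,140])*5+2).round().astype(int)),3,(0,0,255),-1)
b=cv2.resize(wi[80:280,210:430],(385,350))
cv2.imwrite("pics/t4.png",np.hstack([a,b]))
```

```text
13.225 [ 0.6043208  -0.26491866  0.13765755] 0.02158651847694361 [-0.09184567  0.2054097  -0.27524359]
```

View pics/t4.png

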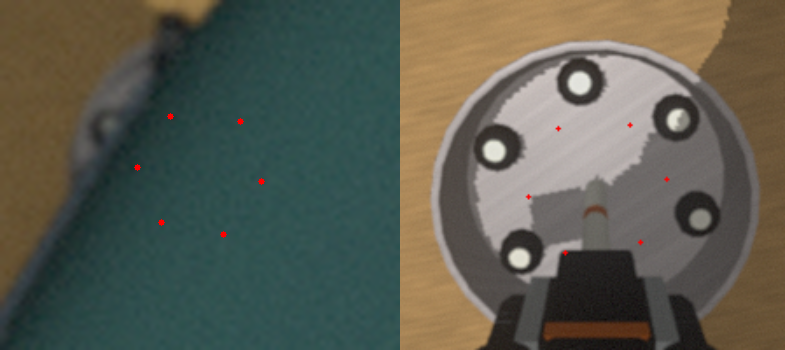

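Five caps are visible at crop pixels (580,83), (676,118), (697,215), (520,258) and (494,150). Each is about 20 mm off its nearest start mark and in the bowl. The sixth is behind the gripper. Lifting out and going to the ring, well clear of the decoy.

Call:
play_rows --increments '[{"hand":10,"travel":[0,0,-20],"yaw":0},{"hand":10,"travel":[0,0,-40],"yaw":0},{"hand":10,"travel":[0,0,-40],"yaw":0},{"hand":10,"travel":[0,0,-40],"yaw":0},{"hand":10,"travel":[0,0,-30],"yaw":0},{"hand":10,"travel":[0,0,0],"yaw":0}]'

```text
t: 14.08
eef_pos: [0.6043, -0.2633, 0.3103]
eef_rot: [-179.9, 0.2, 167.8]
wrist_force: [0.3, -0.6, -1.7]
gripper_width: 0.0213
```

Run:
```python
from h import *
o=get_obs();print(o["t"],o["eef_pos"],o["eef_rot"],o["gripper_width"])
w=camera_model("wrist");wi=grab_frame("wrist")[:,:,::-1].copy()
p=o["eef_pos"];print(proj(w,[[p[0],p[1],p[2]-.127]]))
b=cv2.resize(wi[100:220,220:420],(800,480),interpolation=cv2.INTER_CUBIC)
cv2.imwrite("pics/w5.png",b)
```

```text
14.075 [ 0.60434948 -0.26325876  0.31029957] [-179.94139252    0.18850849  167.83456894] 0.021250926226579148
[[321.40278648 185.36533962]]
```

View pics/w5.png

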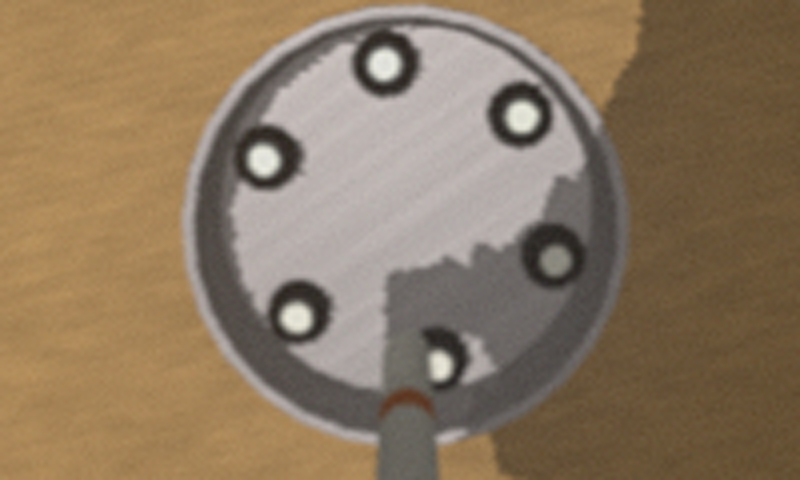

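All six caps are in the bowl near its wall, and the tip is at about (321,185), as predicted, so the rod has not slipped. Carrying it to the ring.

Call:
play_rows --increments '[{"hand":10,"travel":[15,19,0],"yaw":0},{"hand":10,"travel":[29,37,0],"yaw":0},{"hand":10,"travel":[29,37,0],"yaw":0},{"hand":10,"travel":[29,37,0],"yaw":0},{"hand":10,"travel":[29,37,0],"yaw":0},{"hand":10,"travel":[16,21,0],"yaw":0},{"hand":10,"travel":[10,48,0],"yaw":0},{"hand":10,"travel":[10,48,0],"yaw":0},{"hand":10,"travel":[10,48,0],"yaw":0},{"hand":10,"travel":[10,48,0],"yaw":0},{"hand":10,"travel":[10,48,0],"yaw":0},{"hand":10,"travel":[0,0,0],"yaw":0}]'

```text
t: 15.62
eef_pos: [0.5005, 0.1993, 0.3066]
eef_rot: [-180.0, -0.1, 168.0]
wrist_force: [-0.6, -0.9, -0.9]
gripper_width: 0.0213
```

Call:
play_rows --increments '[{"hand":10,"travel":[-10,18,0],"yaw":0},{"hand":10,"travel":[-16,29,0],"yaw":0},{"hand":10,"travel":[-16,29,0],"yaw":0},{"hand":10,"travel":[-10,17.6,0],"yaw":0},{"hand":10,"travel":[0,0,15],"yaw":0},{"hand":10,"travel":[0,0,0],"yaw":0},{"hand":10,"travel":[0,0,0],"yaw":0}]'

```text
t: 16.5
eef_pos: [0.5719, 0.2767, 0.2935]
eef_rot: [-180.0, -0.0, 167.8]
wrist_force: [1.6, 0.4, -0.3]
gripper_width: 0.0217
```

Run:
```python
from h import *
o=get_obs();print(o["t"],o["eef_pos"],o["eef_rot"],o["gripper_width"])
w=camera_model("wrist");wi=grab_frame("wrist")[:,:,::-1].copy();s=camera_model("scene");si=grab_frame("scene")[:,:,::-1].copy();tm=camera_model("top")
np.savez("w6.npz",K=w["K"],dist=w["dist"],world_to_cam=w["world_to_cam"]);cv2.imwrite("pics/raw6w.png",wi);cv2.imwrite("pics/raw6s.png",si)
p=o["eef_pos"];tip=[[p[0],p[1],p[2]-.127],[.571,.2798,.13]];print(proj(w,tip),proj(s,tip))
a=cv2.resize(wi[130:230,270:370],(400,400),interpolation=cv2.INTER_CUBIC)
b=cv2.resize(si[150:230,405:485],(400,400),interpolation=cv2.INTER_CUBIC)
cv2.imwrite("pics/w6.png",np.hstack([a,b]))
```

```text
16.5 [0.57188971 0.27668143 0.29346205] [-1.79985956e+02 -1.51406524e-02  1.67802433e+02] 0.021716016426661187
[[321.24091301 185.90647717]
 [324.31536687 174.81376677]] [[443.76956273 186.30516124]
 [441.860698   198.54195909]]
```

View pics/w6.png

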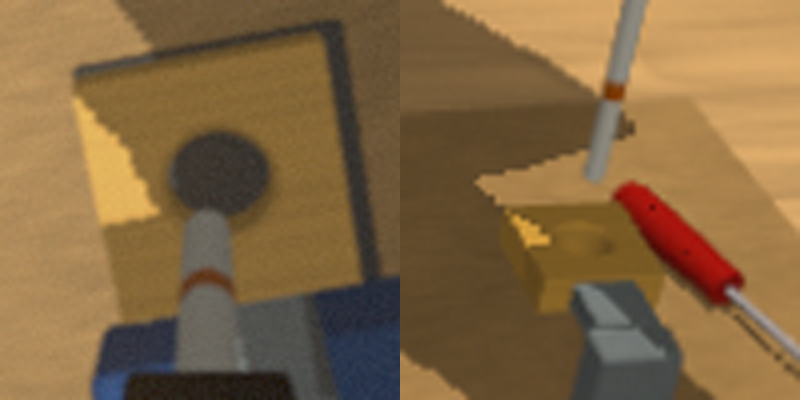

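The bore is at wrist crop (221,175) and the tip at (208,220). Tip relative to bore agrees with prediction to about 0.3 px in both cameras, so the ring at (0.571,0.280) holds. Centring now.

Call:
play_rows --increments '[{"hand":10,"travel":[1.5,2.9,5],"yaw":0},{"hand":10,"travel":[0,0,0],"yaw":0},{"hand":10,"travel":[0,0,0],"yaw":0},{"hand":10,"travel":[0,0,0],"yaw":0},{"hand":10,"travel":[0,0,0],"yaw":0}]'

```text
t: 17.23
eef_pos: [0.5713, 0.2805, 0.2883]
eef_rot: [180.0, 0.0, 167.8]
wrist_force: [-0.5, -0.3, -0.4]
gripper_width: 0.0214
```

Run:
```python
from h import *
for i in range(3):
    grab_frame("top");o=get_obs();print(o["t"],o["eef_pos"],o["eef_rot"],o["joint_vel"].round(2) if hasattr(o["joint_vel"],'round') else '')
w=camera_model("wrist");cv2.imwrite("pics/raw7.png",grab_frame("wrist")[:,:,::-1])
np.savez("w7.npz",K=w["K"],dist=w["dist"],world_to_cam=w["world_to_cam"])
m=dict(np.load("w6.npz"))
P=np.array([onz(m,(270+x/4-.4,130+y/4-.4),.13) for x,y in[(77,70),(320,35),(362,282),(122,320)]]);print(P.round(4).tolist(),P.mean(0))
```

```text
17.275 [0.57126549 0.28047611 0.288322  ] [1.79998056e+02 3.88441761e-03 1.67832151e+02] [ 0.03  0.03 -0.01  0.02  0.07 -0.  ]
17.325 [0.57124588 0.28050538 0.28829504] [ 1.79996848e+02 -3.18109682e-04  1.67837176e+02] [ 0.01  0.04 -0.05 -0.1   0.09 -0.02]
17.375 [0.57125044 0.28049666 0.28829675] [ 1.79996233e+02 -6.58796479e-04  1.67833904e+02] [ 0.05  0.05 -0.03 -0.08  0.01  0.01]
[[0.5379, 0.2527, 0.13], [0.5419, 0.3101, 0.13], [0.6033, 0.309, 0.13], [0.6005, 0.249, 0.13]] [0.57089077 0.28019373 0.13      ]
```

Call:
play_rows --increments '[{"hand":10,"travel":[0,0,8],"yaw":0},{"hand":10,"travel":[0,0,10],"yaw":0},{"hand":10,"travel":[0,0,10],"yaw":0},{"hand":10,"travel":[0,0,6],"yaw":0},{"hand":10,"travel":[0,0,0],"yaw":0},{"hand":10,"travel":[0,0,0],"yaw":0}]'

```text
t: 18.18
eef_pos: [0.5713, 0.2805, 0.2545]
eef_rot: [180.0, 0.0, 167.8]
wrist_force: [-0.7, 0.8, 0.2]
gripper_width: 0.0212
```

Steady and centred, so down the remaining 57 mm.

Call:
play_rows --increments '[{"hand":10,"travel":[-0.2,-0.4,6],"yaw":0},{"hand":10,"travel":[0,0,10],"yaw":0},{"hand":10,"travel":[0,0,10],"yaw":0},{"hand":10,"travel":[0,0,10],"yaw":0},{"hand":10,"travel":[0,0,10],"yaw":0},{"hand":10,"travel":[0,0,8],"yaw":0},{"hand":10,"travel":[0,0,3],"yaw":0},{"hand":10,"travel":[0,0,0],"yaw":0},{"hand":10,"travel":[0,0,0],"yaw":0},{"hand":10,"travel":[0,0,0],"yaw":0}]'

```text
t: 19.42
eef_pos: [0.5715, 0.2801, 0.1975]
eef_rot: [180.0, 0.0, 167.8]
wrist_force: [-0.1, 0.6, -1.6]
gripper_width: 0.0212
```

Run:
```python
from h import *
o=get_obs();print(o["t"],o["eef_pos"],o["eef_rot"],o["gripper_width"],o["wrist_force"])
w=camera_model("wrist");wi=grab_frame("wrist")[:,:,::-1].copy();s=camera_model("scene");si=grab_frame("scene")[:,:,::-1].copy()
x,y,z=.5711,.2801,0;
P=[[x,y,.13],[x,y,.18]];print(proj(w,P),proj(s,P))
a=cv2.resize(wi[120:220,270:370],(400,400),interpolation=cv2.INTER_CUBIC)
b=cv2.resize(si[150:230,405:485],(400,400),interpolation=cv2.INTER_CUBIC)
cv2.imwrite("pics/w8.png",np.hstack([a,b]))
```

```text
19.425 [0.57148849 0.28011801 0.1975378 ] [1.79985150e+02 2.25845958e-02 1.67833165e+02] 0.02124310752181354 [-0.10344277  0.59965254 -1.57938173]
[[320.86475258 207.35416336]
 [320.56161354 236.8900095 ]] [[441.99342901 198.55846146]
 [446.1500218  181.23992191]]
```

View pics/w8.png

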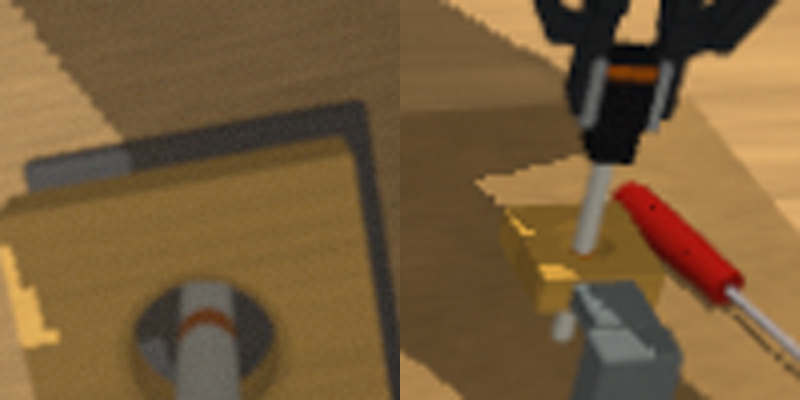

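The rod stands in the middle of the bore: rod at crop x≈207, bore spanning 134–274. The band is inside the ring, and the handle's underside in the scene view is at v≈181.6 against a predicted 181.2. Handing in.

```bash
python3 -c "
from workcell import *
job_done();o=get_obs();print(o['t'],o['eef_pos'],o['gripper_width'])"
```

```text
the job is handed in; nothing more can be done
the job is handed in; nothing more can be done
```

The job is handed in at about 19.5 s of the 72 s; no verdict was reported. I took the test rod from its stand by the handle and stirred the bowl with four widening turns. I then carried the rod round the larger decoy rod and lowered it straight down through the meter's ring.

- **Caps:** all six were in the bowl in the view taken after I lifted the rod out. Five measured about 20 mm from where they started. The sixth was hidden behind the gripper in that measuring view, so I saw it in the bowl but did not measure its shift.
- **Rod in the ring:** the tool ended at (0.5715, 0.2801) m against the ring measured at (0.571, 0.280), within about 1 mm. It was vertical, and the gripper reading was steady at 21 mm on the handle. The band works out at about z = 0.12 m, by arithmetic from the grasp height, and the pictures agree to about 2 mm.
- **Meter:** the wrist force showed no sign of contact while lowering.
- **Disagreements:** the scene camera placed points 3–9 mm lower in x than the other two, so I used it only to compare the rod with the ring. The arm settled up to 3 mm off its commands, which I corrected above the ring.
- **Pictures:** I viewed 12, two past the budget of 10; both were the views at the ring.

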